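# Load the specimen carrier and hold it up to the inspection camera

## Robot

A 6-joint arm with a two-finger parallel gripper is mounted at the origin on the work surface. World frame = base frame: x ahead of the robot, y to its left, z up, the work surface at z = 0. Lengths are in m, angles in rad, forces in N, time in s.
With the tool pointing down it reaches from about 0.35 to 0.725 m from the base axis. Payload 6 kg.
Tool frame: the origin (TCP) lies between the finger pads; the fingertips stand 22 mm ahead of it and the grasp point (between the pads) lies 3 mm ahead of it; z points along the fingers, y is the line along which they close (so a half turn about z gives the same grasp; the last joint's range is limited). The gripper opens to 85 mm and grips with 20 to 120 N. Pads are 22 mm wide; open, the fingers measure 114 mm over their backs; the gripper's body (76 mm by 85 mm) begins 54 mm behind the grasp point. The pads swing forward as they close: fully open they stand 13 mm farther back than shut.
Start: joints at [1.434, 0.04, 0.085, 0, -1.615, -0.334], TCP at [0.272, 0.535, 0.253] pointing down, gripper open.
Joint ranges: [-2.56, 2.56], [-1.29, 2.01], [-1.08, 1.49], [-3.29, 1.98], [-2.81, -0.18], [-2.99, 2.99]. Speed limits (rad/s): [2.57, 2.57, 3.01, 3.14, 3.14, 3.14].

## Interface

Orientations are given as a unit quaternion [x, y, z, w].
In Python, from station import env gives the robot as it stands. The module is installed in compiled form; this text tells all that it offers.
- The arm moves only by the tool drive_tool, never from a script. Its argument "increments" is text: rows parted by semicolons, each of 7 numbers parted by spaces: the shift along the tool's x, y, z in mm, then the turn, a rotation vector about the tool's x, y, z in rad, then the closure, from -1 (fully open) to 1 (shut), so that 0 is half open. In form: x y z ax ay az gripper; .... A call has 1 to 10 rows; each row shifts and turns the commanded pose from where the row before left it, along the tool's axes as they then stand; what a row does not reach is not made up. A row lasts 1/10 s, in which the tool goes at most 50 mm and 8.59 degrees, less where a joint would pass 70% of its speed; a pose out of reach is approached as far as the arm can. A call is refused whole if a number of a shift passes 50 or a number of a turn 0.15, either way. A call with a gripper value outside its range is refused whole. The fingers move at their own pace and stop on an object; the grip force is fixed at half the most. Time passes only in rows, so rows that do not move let the fingers close. It gives the time, the measured TCP pose, the force, the opening and the grip force at its end, in the units of the state.
- env.get_obs(): the state, without advancing time (a new reading comes with each control period).
- env.camera(name): name is "scene" or "top"; returns a dict with "frame" (384x512x3 uint8, red, green, blue), "fx", "fy", "cx", "cy" (pixels), "k1" (the pictures are not rectified: a ray, as slopes to the right and down, at radius r is drawn at 1 + k1 r^2 times it, then the intrinsics apply), "rvec" (rotation vector, rad) and "tvec" (3), from world to camera coordinates, as OpenCV has them. Camera axes: x right, y down, z forward; pixel columns grow to the right and rows downward; lengths in m; the calibration is good to about 2 mm. A picture is of the moment at which its call begins. There is no depth.
- env.hand_in(): hands the job in; it is judged then, once.
The state is a dict: "time_s": time; "joint_positions": joint angles; "qd": joint speeds; "joint_torque": joint torques, N m; "tool_pos": TCP position; "orientation": TCP orientation; "ft_force": force on the tool from outside, world axes, zero at the start; "ft_torque": the same for the moment, N m; "width": finger opening in m; "grasp_force": force on a finger pad.
Only numpy, scipy, OpenCV 4.12 (cv2) and the standard library are available. Lean on these libraries where they do the work, as an engineer would, in place of code of your own. Each camera call takes 0.05 s, during which the arm holds its last target. There are 200 camera calls.

## Task

Stand the green-capped vial and the blue-capped vial fully down in the two pockets of the blue specimen carrier, one in each (either way round) and let go of them, while the carrier stays in its grey dock. Then lift the carrier with its vials out of the dock by the orange handle and hold it in the air in front of the upward-looking inspection camera: underside squarely facing the lens and centred on the lens axis, 100 mm from the lens, long side parallel to the camera's tilt hinge. Finish while still holding it there steadily; do not touch the camera, and leave the red-capped vial, the oil jar and the yellow slide box alone.

Things in the scene. Friction and masses are not known exactly. Their poses are not given: they have to be found in the camera images.
- dock: Grey dock fixed to the bench, a shallow tray 181 x 76 mm; origin at the centre of its underside on the bench. Its floor is 6 mm above the bench and its rim 18 mm above the bench. The carrier lies loosely in it (2 mm play all round) and lifts straight up out of it.
- carrier: Loose blue specimen carrier (about 250 g), 165 long (its x) x 60 wide (y) x 28 mm high. Origin at the centre of the underside, z up. Two round pockets, 27 mm wide and 24 mm deep (floor 4 mm above the underside, mouth chamfered 2 mm), on its centre line 60 mm either side of the handle. Fully down, a vial's centre is 41.5 mm above the underside and the vial stands 51 mm out of the block.
- carrier_handle (a point): Gripping point of the carrier's orange upright handle blade: on the carrier's axis, 76 mm above its underside. The blade is 30 mm long (carrier x), 14 mm thick (carrier y) and reaches from 28 to 88 mm above the underside; grip it across its thickness, with the fingers either side in carrier y. Axes as the carrier's.
- carrier_underside (a point): Centre of the carrier's underside (the carrier's origin, same axes); this is the point to bring to the camera's focus.
- carrier_pocket0 (a point): Centre of one pocket's mouth, in the block's top face, 28 mm above the carrier's underside, at carrier x = -60 mm. Axes as the carrier's.
- carrier_pocket1 (a point): The same for the other pocket, at carrier x = +60 mm.
- vial_green_center (a point): 20 ml glass specimen vial with a green cap, a plain upright cylinder 24 mm in diameter and 75 mm tall (cap: the top 17 mm, same diameter), 40 g, to be loaded; stands loose on the green mat. The point is the vial's centre, half-way up (37.5 mm above its foot); z is the vial's axis, towards the cap.
- vial_blue_center (a point): 20 ml glass specimen vial with a blue cap, a plain upright cylinder 24 mm in diameter and 75 mm tall (cap: the top 17 mm, same diameter), 40 g, to be loaded; stands loose on the green mat. Point and axes as for the green one.
- vial_red_center (a point): 20 ml glass specimen vial with a red cap, a plain upright cylinder 24 mm in diameter and 75 mm tall (cap: the top 17 mm, same diameter), 40 g, not wanted, to be left standing. Point and axes as for the green one.
- vial_green: The green-capped vial; origin at the centre of its foot.
- vial_blue: The blue-capped vial; origin at the centre of its foot.
- camera_stand: Fixed stand of the inspection camera: dark base 100 x 100 x 12 mm on the bench, with an aluminium yoke. Origin at the centre of the base's underside. The tilt hinge runs along the stand's y axis, 50 mm above the bench, between black hinge knobs at the yoke's two sides.
- camera_head (a joint): Tilt of the white camera head (50 x 56 x 40 mm, black lens barrel of 46 then 36 mm diameter) about the hinge, in rad: 0 = looking straight up, growing as it leans over to the stand's -x, the side towards the robot. It stays as set; it is not to be touched.
- camera_lens (a point): Centre of the camera's front lens, 45 mm from the hinge along the lens axis. z is the lens axis, pointing out of the camera; y lies along the tilt hinge.
- camera_focus (a point): Point in the air on the lens axis 100 mm in front of the lens (145 mm from the hinge). Axes as the lens.
- oil_jar: Bystander: amber glass jar of immersion oil with a black cap, 44 mm in diameter, 60 mm tall; origin at the centre of its foot.
- slide_box: Bystander: yellow slide box 80 x 100 x 30 mm with a grey band; origin at the centre of its underside.
Mind the look-alikes: they are no part of the job. What is shaped like the vial_green but purple is not meant. There is more than one size of the carrier; the one meant has the size given above.

How it is judged:
By the outcome, as a careful person would: the job done as asked, in the order asked, and still so for the second after the job is handed in, while the arm keeps its last pose, push and grip.
It also fails if it takes over 72 s, if anything falls off the work surface, if the arm or the gripper's body presses on something with over 40 N, if the wrist force passes 120 N, or if a joint passes its speed limit or range.

## Working session

There is one attempt and no reset: what is moved stays moved. The work goes in short steps, Python scripts to look and compute and a tool call to move; the robot and the scene stay as the last step left them, time stands still between calls to the robot, and variables do not carry over. Pictures are saved under pics/ and viewed, at most 10 in all, crops included, and the job is handed in when it is done.

Besides the shell and the picture viewer there is one more tool, called after "Call:" as a command line: name --argument value ..., lists and objects as JSON in quotes. drive_tool: Moves the arm, as the interface text tells. Its arguments: {"type":"object","properties":{"increments":{"type":"string"}},"required":["increments"]}

```bash
mkdir -p pics; cat > h.py <<'E'
import numpy as np, cv2
from station import env
def save(name,fn):
    c=env.camera(name); cv2.imwrite('pics/'+fn,c['frame'][:,:,::-1]); np.save('pics/'+fn+'.npy',c,allow_pickle=True); return c
def load(fn): return np.load('pics/'+fn+'.npy',allow_pickle=True).item()
E
python3 - <<'E'
from h import *
for n in('scene','top'):
    c=save(n,n+'0.png'); print({k:v for k,v in c.items() if k!='frame'})
print(env.get_obs())
a=cv2.imread('pics/scene0.png');b=cv2.imread('pics/top0.png')
cv2.imwrite('pics/s.png',cv2.resize(a,(800,600)));cv2.imwrite('pics/t.png',cv2.resize(b,(800,600)))
E
```

```text
{'fx': 459.9840252813003, 'fy': 459.9840252813003, 'cx': 248.13879380144115, 'cy': 189.89584135389123, 'k1': -0.08029177862688477, 'rvec': array([ 2.09167589,  1.07341167, -0.51011803]), 'tvec': array([-0.31351393, -0.21896149,  1.67146111])}
{'fx': 432.41195040383747, 'fy': 432.41195040383747, 'cx': 257.89333409141454, 'cy': 192.70238546802935, 'k1': -0.15789070649062706, 'rvec': array([ 2.1485938 , -2.18024418,  0.1180365 ]), 'tvec': array([-0.01624867,  0.55534323,  1.38034863])}
{'time_s': 0.1, 'joint_positions': array([ 1.43371571e+00,  4.07576052e-02,  8.38868101e-02, -4.26602787e-04,
       -1.61550098e+00, -3.33674409e-01]), 'qd': array([ 7.30374228e-05, -2.53352309e-03,  1.88069937e-03, -2.99626442e-05,
       -1.03511216e-03,  9.98213932e-04]), 'joint_torque': array([-6.18823426e-03, -3.69347191e+01,  3.48279977e+01,  6.95158124e+00,
       -4.57224960e-03, -2.16162704e-06]), 'tool_pos': array([0.27195644, 0.53452459, 0.25235865]), 'orientation': array([ 9.72428231e-01, -2.33200921e-01, -1.34761056e-04,  8.04832500e-04]), 'ft_force': array([-0.46683732, -0.59910769,  0.43042715]), 'ft_torque': array([-0.00733888,  0.0192745 , -0.00879376]), 'grasp_force': 0.0, 'width': 0.08554479310333789}
```

View pics/s.png

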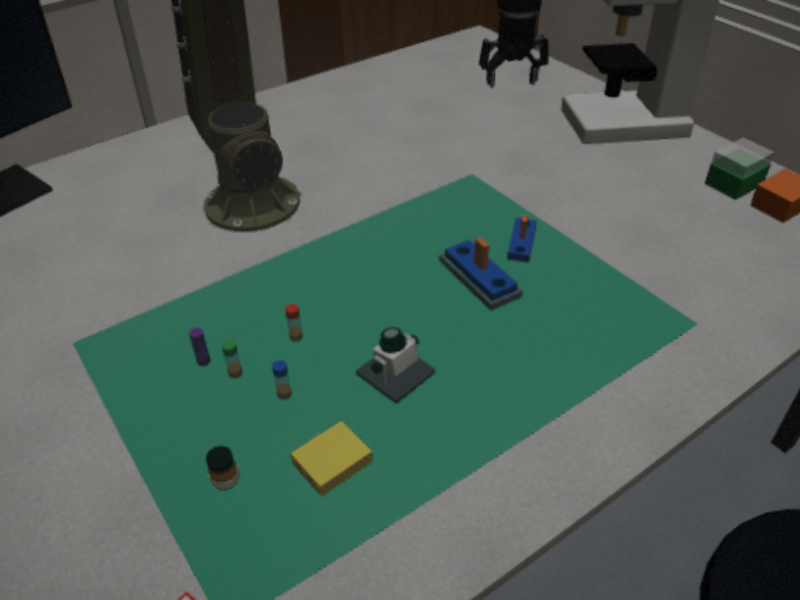

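View pics/t.png

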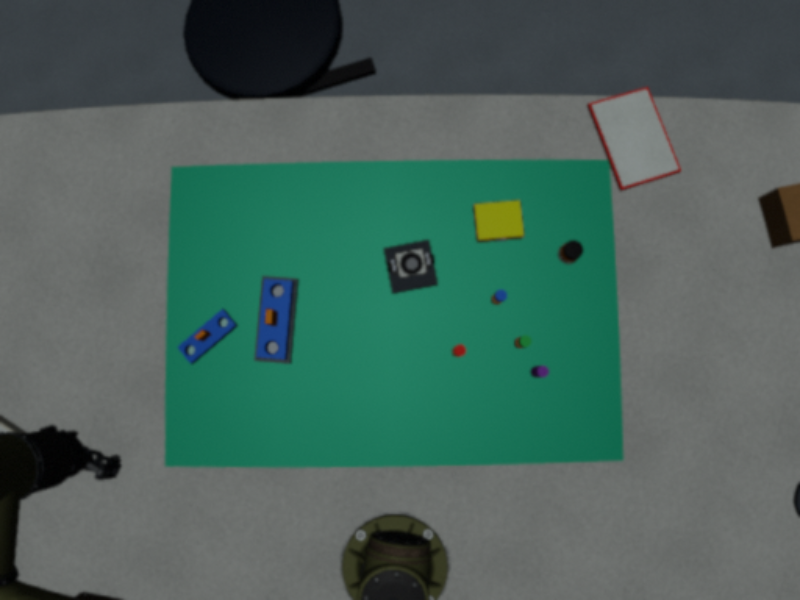

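The scene view has the big carrier at (480,270) and a small blue look-alike carrier at (522,240). It also shows green (232,358), blue (281,378), red (293,320) and purple (200,345) vials, the camera (395,360), the yellow box and the jar. The top view agrees: big carrier (276,320), small one (208,336), camera (411,265), green vial (523,341), blue (500,296), red (459,350), purple (540,371).

Candidates: for the green vial, (523,341) or the purple one at (540,371); I choose the green. For the carrier, the docked big one at (276,320) or the small one at (208,336); I choose the docked one. Next is a close crop to check this.

```bash
python3 - <<'E'
from h import *
t=load('top0.png')['frame'];s=load('scene0.png')['frame']
def cr(f,x,y,w,h): return cv2.resize(f[y:y+h,x:x+w],(400,300),interpolation=cv2.INTER_CUBIC)
o=np.vstack([np.hstack([cr(t,150,170,80,60),cr(t,240,146,48,36+4)]),np.hstack([cr(s,270,140,80,60),cr(s,220,200,64,60-8)])])
o=np.clip(o.astype(float)*1.6,0,255).astype(np.uint8)
cv2.imwrite('pics/c1.png',o[:,:,::-1])
E
```

```text
(no output)
```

View pics/c1.png

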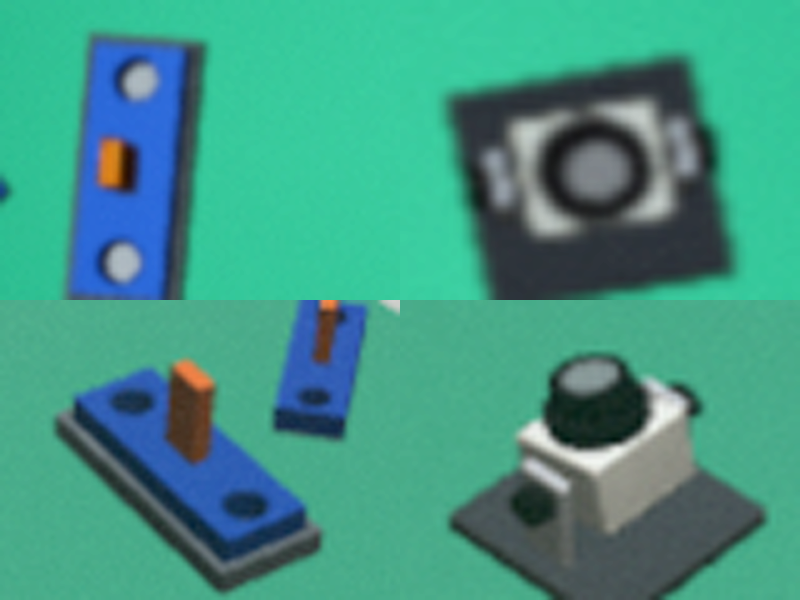

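The crops show the big docked carrier with both pockets empty (px about 138,80 and 122,262), its handle in the middle, and the camera with its lens disc (596,168). The choice is confirmed. Now I'll fit models to both views.

```bash
cat >> h.py <<'E'
from scipy.optimize import least_squares, minimize
from scipy.spatial.transform import Rotation as R
def proj(c,P): return cv2.projectPoints(np.asarray(P,float).reshape(-1,3),c['rvec'],c['tvec'],np.array([[c['fx'],0,c['cx']],[0,c['fy'],c['cy']],[0,0,1.]]),np.array([c['k1'],0,0,0,0.]))[0][:,0]
def tri(cs,pts,z=None):
    f=lambda X:np.ravel([proj(c,X)[0]-p for c,p in zip(cs,pts)])
    r=least_squares(f,[.5,0,.05]); return r.x,r.fun
def soft(f,kind):
    f=cv2.GaussianBlur(f,(0,0),.5).astype(float);r,g,b=f[...,0],f[...,1],f[...,2];s=f.sum(2)+1
    return {'red':(r>1.6*g)&(r>1.6*b),'orange':(r>1.5*b)&(r>1.2*g)&(r>40),'green':(g>1.8*r)&(g>1.55*b)&(g>40),
     'blue':(b>1.35*g)&(b>1.6*r)&(b>40),'mat':(g>1.25*r)&(g>1.08*b)&(g<1.75*b)}[kind]
def box(x0,x1,y0,y1,z0,z1): return np.array([[x,y,z] for x in(x0,x1) for y in(y0,y1) for z in(z0,z1)])
def cyl(r,z0,z1): a=np.linspace(0,2*np.pi,24,endpoint=False); return np.array([[r*np.cos(t),r*np.sin(t),z] for z in(z0,z1) for t in a])
def render(c,hulls,win,S=8):
    x,y,w,h=win; m=np.zeros((h*S,w*S),np.uint8)
    for H in hulls:
        p=(proj(c,H)-[x,y]+.5)*S-.5
        cv2.fillConvexPoly(m,cv2.convexHull(np.round(p*16).astype(np.int32)),255,shift=4)
    return cv2.resize(m,(w,h),interpolation=cv2.INTER_AREA)/255.
def fit(views,model,p0,step):
    # views: list of (cam, win, mask list per layer); model(p)-> list of hull lists per layer
    def cost(p):
        L=model(p); return sum(np.sum((cv2.GaussianBlur(render(c,h,w),(0,0),.8)-cv2.GaussianBlur(m.astype(float),(0,0),.8))**2) for c,w,ms in views for h,m in zip(L,ms))
    sx=np.array([p0]+[np.array(p0)+np.eye(len(p0))[i]*step[i] for i in range(len(p0))])
    r=minimize(cost,p0,method='Nelder-Mead',options=dict(initial_simplex=sx,xatol=1e-5,fatol=1e-3,maxiter=600))
    return r.x,r.fun
def crop(m,w): return m[w[1]:w[1]+w[3],w[0]:w[0]+w[2]]
E
cat > m1.py <<'E'
from h import *
t=load('top0.png');s=load('scene0.png')
def cent(c,kind,w):
    m=crop(soft(c['frame'],kind),w); ys,xs=np.nonzero(m); return np.array([xs.mean()+w[0],ys.mean()+w[1]]),m.sum()
for k,wt,ws in(('green',(322,208,24,22),(138,214,22,28)),('blue',(308,180,24,22),(170,226,24,28)),('red',(282,214,24,22),(178,190,22,28))):
    a,na=cent(t,k,wt);b,nb=cent(s,k,ws);X,e=tri([t,s],[a,b])
    vs=[(c,w,[crop(soft(c['frame'],k),w)]) for c,w in((t,wt),(s,ws))]
    for V in (vs,vs[:1],vs[1:]):
        if len(V)==2: p,f=fit(V,lambda p:[[cyl(.012,.058,.075)+p]],[X[0],X[1],0],[.005,.005,.003])
        else: q,f=fit(V,lambda p:[[cyl(.012,.058,.075)+[p[0],p[1],0]]],[X[0],X[1]],[.005,.005]);p=q
        print(k,na,nb,X.round(4) if len(V)==2 else '',np.round(p,4),round(f,2))
def T(p,H): return H@R.from_euler('z',p[2]).as_matrix().T+[p[0],p[1],p[3]]
def carrier(p): return [[T(p,box(-.0825,.0825,-.03,.03,.012,.028)),T(p,box(-.015,.015,-.007,.007,.028,.088))],[T(p,box(-.015,.015,-.007,.007,.028,.088))]]
V=[]
for c,w in((t,(158,170,36,66)),(s,(272,146,66,50))):
    o=crop(soft(c['frame'],'orange'),w);b=crop(soft(c['frame'],'blue'),w)
    n,l,st,_=cv2.connectedComponentsWithStats((b|o).astype(np.uint8)); i=1+np.argmax(st[1:,4]); m=(l==i)
    cs,_=cv2.findContours(m.astype(np.uint8),cv2.RETR_EXTERNAL,cv2.CHAIN_APPROX_NONE); mm=np.zeros(m.shape,np.uint8);cv2.drawContours(mm,cs,-1,1,-1)
    V.append((c,w,[mm>0,o&m])); print(mm.sum(),(o&m).sum())
X,e=tri([t,s],[(176.5,205),(307,173)]);print(X,e)
for v in(V,V[:1],V[1:]):
    if len(v)==2: print('carrier',fit(v,carrier,[X[0],X[1],.05,.006],[.01,.01,.1,.003]))
    else: print('carrier1',fit(v,lambda p:carrier([*p,.006]),[X[0],X[1],.05],[.01,.01,.1]))
def cam(p):
    M=R.from_euler('z',p[2]).as_matrix(); h=np.array([0,0,.05]); K=R.from_euler('y',-p[3]).as_matrix()
    st=lambda H:H@M.T+[p[0],p[1],0]; hd=lambda H:st(H@K.T+h)
    return [[st(box(-.05,.05,-.05,.05,0,.012)),hd(box(-.025,.025,-.028,.028,-.02,.02)),hd(cyl(.023,.02,.035)),hd(cyl(.018,.035,.045))]+[st(cyl(.009,-.048,.048)[:,[0,2,1]]+h)]]
def dump(c,w): return [~crop(soft(c['frame'],'mat'),w)]
W=[(t,(240,146,48,46)),(s,(222,198,60,62))]
V=[(c,w,dump(c,w)) for c,w in W]; print([v[2][0].sum() for v in V])
g=lambda c,w,lo:None
for t0 in(0,.3,.6):
  print('cam',fit(V,cam,[.6,-.03,.15,t0],[.02,.02,.1,.1]))
if 1:
  X,e=tri([t,s],[(263.5,168.4),(250.7,213.2)]);print('lens',X,e)
E
python3 m1.py
```

```text
green 51 61 [ 0.4657 -0.2722  0.0697] [ 0.4656 -0.2724  0.0025] 13.74
green 51 61  [ 0.4669 -0.2701] 0.52
green 51 61  [ 0.4618 -0.2728] 8.06
blue 40 70 [ 0.5591 -0.2253  0.0688] [ 0.5591 -0.2255  0.0023] 14.06
blue 40 70  [ 0.5604 -0.2229] 2.19
blue 40 70  [ 0.5563 -0.2259] 6.18
red 41 58 [ 0.4484 -0.1385  0.0672] [ 4.482e-01 -1.390e-01  4.000e-04] 14.12
red 41 58  [ 0.4499 -0.1356] 1.31
red 41 58  [ 0.447  -0.1407] 5.47
1018 42
816 124
[0.51928    0.24447256 0.01925499] [ 0.06709014  0.04464533  0.07507464 -0.01384532]
carrier (array([ 0.52091773,  0.24564435, -0.09982127,  0.00596464]), np.float64(108.46254679597372))
carrier1 (array([ 0.52296462,  0.24663178, -0.0881092 ]), np.float64(32.01903507271656))
carrier1 (array([ 0.51924396,  0.24352239, -0.10736495]), np.float64(50.613248317218044))
[np.int64(769), np.int64(1063)]
cam (array([ 0.62972989, -0.04155839,  0.17360394, -0.08493825]), np.float64(289.5879468845036))
cam (array([ 0.63088352, -0.04148888,  0.18697345,  0.18160037]), np.float64(294.22872833410304))
cam (array([ 0.63006421, -0.04124923,  0.17276188,  0.65010797]), np.float64(314.5358836844812))
lens [ 0.62399143 -0.04391445  0.09374345] [ 0.27126058  0.15516725  0.25876446 -0.03247643]
```

```bash
cat > go.py <<'E'
import sys
from h import *
o=env.get_obs(); M=R.from_quat(o['orientation']); v=[float(k) for k in sys.argv[1:]]
print('t',round(o['time_s'],2),'pos',o['tool_pos'].round(4),'w',round(o['width'],4),'gf',round(o['grasp_force'],1),'F',o['ft_force'].round(1),'q',o['joint_positions'].round(2))
if len(v)>=3:
    a=v[3] if len(v)>3 else 0; b=v[4] if len(v)>4 else 0
    Z=R.from_euler('z',a)*R.from_euler('y',-b)*R.from_euler('x',np.pi)
    rv=(M.inv()*Z).as_rotvec(); d=M.inv().apply(np.array(v[:3])-o['tool_pos'])*1000; d2=Z.inv().apply(np.array(v[:3])-o['tool_pos'])*1000
    print('turn',rv.round(4),'shift now-axes',d.round(1),'shift after-turn axes',d2.round(1))
E
python3 go.py .465 -.271 .16 -0.1
```

```text
t 0.1 pos [0.272  0.5345 0.2524] w 0.0855 gf 0.0 F [-0.5 -0.6  0.4] q [ 1.43  0.04  0.08 -0.   -1.62 -0.33]
turn [ 1.600e-03  2.000e-04 -3.707e-01] shift now-axes [537.4 630.2  93.4] shift after-turn axes [272.5 782.2  92.4]
```

Call:
drive_tool --increments "0 0 0 0 0 -0.075 -1;0 0 0 0 0 -0.075 0;0 0 0 0 0 -0.075 0;0 0 0 0 0 -0.075 0;0 0 0 0 0 -0.07 0;13.7 39 0 0 0 0 0;13.7 39 0 0 0 0 0;13.7 39 0 0 0 0 0;13.7 39 0 0 0 0 0;13.7 39 0 0 0 0 0"

```text
time_s: 1.1
tool_pos: [0.3207, 0.3321, 0.2529]
orientation: [0.999, -0.05, -0.0, 0.0]
ft_force: [0.7, 0.6, 1.5]
width: 0.0423
grasp_force: 0.0
```

Call:
drive_tool --increments "13.7 39 0 0 0 0 0;13.7 39 0 0 0 0 0;13.7 39 0 0 0 0 0;13.7 39 0 0 0 0 0;13.7 39 0 0 0 0 0;13.7 39 5 0 0 0 0;13.7 39 5 0 0 0 0;13.7 39 5 0 0 0 0;13.7 39 5 0 0 0 0;13.7 39 5 0 0 0 0"

```text
time_s: 2.1
tool_pos: [0.4176, -0.0697, 0.228]
orientation: [0.999, -0.05, 0.0, -0.0]
ft_force: [0.7, 0.6, 0.2]
width: 0.0424
grasp_force: 0.0
```

```bash
python3 go.py .465 -.271 .16 -0.1
```

```text
t 2.1 pos [ 0.4176 -0.0697  0.228 ] w 0.0424 gf 0.0 F [0.7 0.6 0.2] q [ 0.32 -0.45 -0.38 -0.   -1.64  1.15]
turn [-0.0004 -0.0004 -0.0007] shift now-axes [ 67.4 195.5  68. ] shift after-turn axes [ 67.3 195.5  68. ]
```

Call:
drive_tool --increments "11 32.5 8 0 0 0 0;11 32.5 10 0 0 0 0;11 32.5 10 0 0 0 0;11 32.5 10 0 0 0 0;11 32.5 10 0 0 0 0;12 33 10 0 0 0 0;0 0 0 0 0 0 0;0 0 0 0 0 0 0"

```text
time_s: 2.9
tool_pos: [0.4642, -0.2698, 0.1692]
orientation: [0.999, -0.051, -0.001, -0.0]
ft_force: [-0.6, 0.1, 0.4]
width: 0.0427
grasp_force: 0.0
```

```bash
python3 go.py .465 -.271 .16 -0.1; python3 - <<'E'
from h import *
a=save('top','top1.png')['frame'];b=save('scene','scene1.png')['frame']
cr=lambda f,x,y,w,h: cv2.resize(f[y:y+h,x:x+w],(400,400),interpolation=cv2.INTER_CUBIC)
o=np.hstack([cr(a,295,185,70,70),cr(b,110,170,90,90)]);o=np.clip(o.astype(float)*1.6,0,255).astype(np.uint8)
cv2.imwrite('pics/c2.png',o[:,:,::-1])
E
```

```text
t 2.9 pos [ 0.4642 -0.2698  0.1692] w 0.0427 gf 0.0 F [-0.6  0.1  0.4] q [-0.15 -0.12 -0.22 -0.   -1.47  1.62]
turn [-0.0002  0.0023 -0.0025] shift now-axes [1.  1.1 9.2] shift after-turn axes [0.9 1.1 9.2]
```

View pics/c2.png

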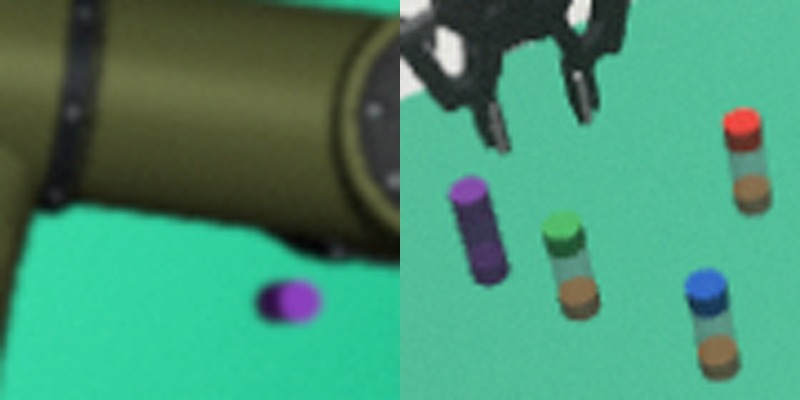

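The scene crop shows open fingertips at crop (502,150) and (588,120), above the green vial at (565,235). I'll compare the predicted fingertip pixels with these.

```bash
python3 - <<'E'
from h import *
s=load('scene0.png')
for y in(-.021,0,.021):
    p=proj(s,[.4642+.1*0-.1*y,-.2698+y,.1472])[0]; print(p,400+(p[0]-110)*4.444,(p[1]-170)*4.444)
P=np.array([.4642,-.2698,.1472])
print(proj(s,P+[[.001,0,0]])-proj(s,P),proj(s,P+[[0,.001,0]])-proj(s,P))
E
```

```text
[135.41105007 203.37878147] 512.9267065094557 148.33530484030317
[142.54561381 199.597976  ] 544.6327077903152 131.53340534806182
[149.57222179 195.87671227] 575.8589536261144 114.99610931361681
[[0.16751489 0.21357903]] [[ 0.35379271 -0.15721679]]
```

Call:
drive_tool --increments "1 1.5 20 0 0 0 0;0 0 25 0 0 0 0;0 0 25 0 0 0 0;0 0 20 0 0 0 0;0 0 14 0 0 0 0;0 0 7 0 0 0 0;0 0 0 0 0 0 0.2;0 0 0 0 0 0 0.5;0 0 0 0 0 0 1;0 0 0 0 0 0 1"

```text
time_s: 4.0
tool_pos: [0.4662, -0.271, 0.0605]
orientation: [0.999, -0.05, 0.001, 0.0]
ft_force: [0.3, 1.0, 2.0]
width: 0.0227
grasp_force: 58.7
```

Call:
drive_tool --increments "0 0 0 0 0 0 1;0 0 0 0 0 0 1;0 0 0 0 0 0 1"

```text
time_s: 4.3
tool_pos: [0.4662, -0.271, 0.0605]
orientation: [0.999, -0.05, 0.001, 0.0]
ft_force: [-0.0, 2.3, 4.8]
width: 0.0224
grasp_force: 59.0
```

Call:
drive_tool --increments "0 0 -10 0 0 0 1;0 0 -25 0 0 0 1;0 0 -35 0 0 0 1;0 0 -35 0 0 0 1;0 0 -25 0 0 0 1;4.5 -20 0 0 0 0 1;4.5 -37 0 0 0 0 1;4.5 -37 0 0 0 0 1;4.5 -37 0 0 0 0 1;4.5 -37 0 0 0 0 1"

```text
time_s: 5.3
tool_pos: [0.5047, -0.1047, 0.1895]
orientation: [0.999, -0.051, -0.0, 0.0]
ft_force: [0.5, 0.0, -0.7]
width: 0.0227
grasp_force: 58.8
```

Call:
drive_tool --increments "4.5 -37 0 0 0 0 1;4.5 -37 0 0 0 0 1;4.5 -37 0 0 0 0 1;4.5 -37 0 0 0 0 1;4.5 -37 0 0 0 0 1;4.5 -37 0 0 0 0 1;4.5 -37 0 0 0 0 1;4.5 -37 0 0 0 0 1;4.5 -37 0 0 0 0 1;0 -20 0 0 0 0 1"

```text
time_s: 6.3
tool_pos: [0.5806, 0.2433, 0.1885]
orientation: [0.999, -0.05, -0.001, 0.0]
ft_force: [-0.0, -1.4, -0.5]
width: 0.0227
grasp_force: 58.8
```

```bash
python3 go.py .5807 .2396 .12 -0.1
```

```text
t 6.3 pos [0.5806 0.2433 0.1885] w 0.0227 gf 58.8 F [-0.  -1.4 -0.5] q [ 0.71  0.12  0.05 -0.   -1.5   0.76]
turn [0.001  0.0013 0.0004] shift now-axes [ 0.6  3.7 68.5] shift after-turn axes [ 0.5  3.7 68.5]
```

Call:
drive_tool --increments "0.5 3.7 20 0 0 0 1;0 0 30 0 0 0 1;0 0 25 0 0 0 1;0 0 8 0 0 0 1;0 0 0 0 0 0 1;0 0 0 0 0 0 1"

```text
time_s: 6.9
tool_pos: [0.5815, 0.2375, 0.108]
orientation: [0.999, -0.05, 0.001, -0.0]
ft_force: [-0.0, 0.3, 0.1]
width: 0.0227
grasp_force: 58.8
```

```bash
python3 go.py .5807 .2396 .0705 -0.1; python3 - <<'E'
from h import *
a=save('top','top2.png')['frame'];b=save('scene','scene2.png')['frame']
cr=lambda f,x,y,w,h: cv2.resize(f[y:y+h,x:x+w],(400,400),interpolation=cv2.INTER_CUBIC)
o=np.hstack([cr(a,150,170,60,60),cr(b,280,130,60,60)]);o=np.clip(o.astype(float)*1.6,0,255).astype(np.uint8)
p=env.get_obs()['tool_pos']; s=load('scene2.png')
for H in (p+[0,0,-.0605],):
    q=proj(s,cyl(.012,0,.002)+H); print('foot',q.mean(0),400+(q.mean(0)[0]-280)/.15,(q.mean(0)[1]-130)/.15)
    for u in (q-[280,130])/.15: cv2.circle(o,(int(400+u[0]),int(u[1])),1,(255,0,255),-1)
M=R.from_euler('z',-.1).as_matrix()
for sg in(-1,1):
    q=proj(s,(cyl(.0135,.0,.0)+[sg*.06,0,.028])@M.T+[.521,.2455,.006])
    for u in (q-[280,130])/.15: cv2.circle(o,(int(400+u[0]),int(u[1])),1,(255,255,0),-1)
cv2.imwrite('pics/c3.png',o[:,:,::-1])
E
```

```text
t 6.9 pos [0.5815 0.2375 0.108 ] w 0.0227 gf 58.8 F [-0.   0.3  0.1] q [ 0.71  0.14 -0.07  0.   -1.36  0.76]
turn [-0.0006 -0.0019 -0.0008] shift now-axes [-1.1 -2.  37.5] shift after-turn axes [-1.  -2.1 37.5]
foot [319.54616295 176.81746157] 663.6410863216948 312.1164104355639
```

View pics/c3.png

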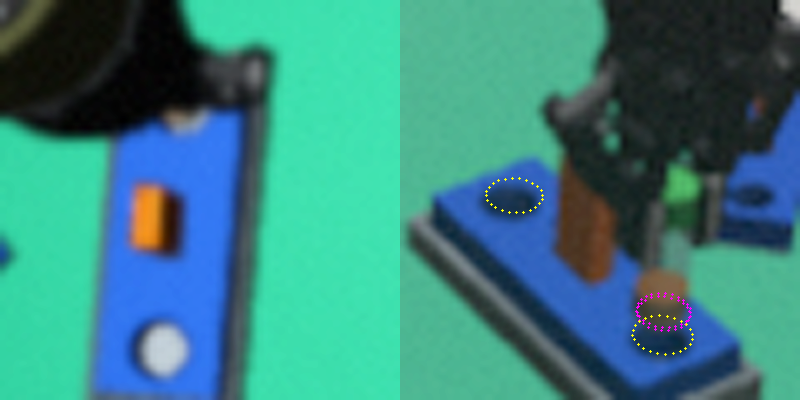

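The held vial's foot is at crop (661,320), right over the far pocket at (662,335), and the overlays agree to about 0.5 px. Next I trim y by 2 mm and lower it.

Call:
drive_tool --increments "0 -2 5 0 0 0 1;0 0 6 0 0 0 1;0 0 6 0 0 0 1;0 0 6 0 0 0 1;0 0 5 0 0 0 1;0 0 0 0 0 0 1"

```text
time_s: 7.6
tool_pos: [0.5806, 0.2392, 0.0771]
orientation: [0.999, -0.05, -0.001, 0.0]
ft_force: [0.1, -0.0, -0.8]
width: 0.0227
grasp_force: 58.8
```

Call:
drive_tool --increments "0 0 3 0 0 0 1;0 0 2 0 0 0 1;0 0 1 0 0 0 1;0 0 0 0 0 0 1"

```text
time_s: 8.0
tool_pos: [0.5809, 0.2394, 0.0722]
orientation: [0.999, -0.05, -0.0, 0.0]
ft_force: [0.3, 0.5, -1.0]
width: 0.0228
grasp_force: 58.8
```

Call:
drive_tool --increments "0 0 1 0 0 0 1;0 0 0 0 0 0 1;0 0 0 0 0 0 0.3;0 0 0 0 0 0 0;0 0 0 0 0 0 0;0 0 0 0 0 0 0;0 0 -15 0 0 0 0;0 0 -30 0 0 0 0;0 0 -35 0 0 0 0;0 0 -30 0 0 0 0"

```text
time_s: 9.0
tool_pos: [0.5813, 0.2393, 0.1847]
orientation: [0.999, -0.05, 0.001, -0.0]
ft_force: [-0.5, 0.7, 0.9]
width: 0.0424
grasp_force: 0.0
```

```bash
python3 go.py .559 -.2245 .17 -0.1
```

```text
t 9.0 pos [0.5813 0.2393 0.1847] w 0.0424 gf 0.0 F [-0.5  0.7  0.9] q [ 0.71  0.12  0.04  0.   -1.49  0.76]
turn [-0.0008 -0.0021 -0.0008] shift now-axes [ 24.4 463.7  14.4] shift after-turn axes [ 24.1 463.7  14.7]
```

Call:
drive_tool --increments "2 25 -3 0 0 0 0;2 40 0 0 0 0 0;2 40 0 0 0 0 0;2 40 0 0 0 0 0;2 40 0 0 0 0 0;2 40 0 0 0 0 0;2 40 0 0 0 0 0;2 40 0 0 0 0 0;2 40 0 0 0 0 0;2 40 0 0 0 0 0"

```text
time_s: 10.0
tool_pos: [0.562, -0.1473, 0.1861]
orientation: [0.999, -0.05, 0.001, 0.0]
ft_force: [1.2, 0.2, -0.5]
width: 0.0429
grasp_force: 0.0
```

Call:
drive_tool --increments "2 40 0 0 0 0 0;2 30 15 0 0 0 0;0.4 8.7 5 0 0 0 0;0 0 0 0 0 0 0"

```text
time_s: 10.4
tool_pos: [0.558, -0.2253, 0.164]
orientation: [0.999, -0.051, -0.001, 0.0]
ft_force: [0.2, -0.5, -0.2]
width: 0.0428
grasp_force: 0.0
```

```bash
python3 go.py .559 -.2245 .0605 -0.1; cat > cap.py <<'E'
from h import *
t=save('top','top3.png');s=save('scene','scene3.png')
M=R.from_euler('z',-.1).as_matrix()
for c,w0 in((t,None),(s,None)):
    q=proj(c,[.5811,.2395,.078])[0]; w=(int(q[0])-11,int(q[1])-12,22,24)
    m=crop(soft(c['frame'],'green'),w)
    p,f=fit([(c,w,[m])],lambda p:[[cyl(.012,.068,.085)+[p[0],p[1],0]]],[.5811,.2395],[.004,.004]); print(m.sum(),p.round(4),round(f,1))
E
python3 cap.py
```

```text
t 10.4 pos [ 0.558  -0.2253  0.164 ] w 0.0428 gf 0.0 F [ 0.2 -0.5 -0.2] q [-0.05  0.05 -0.06  0.   -1.46  1.52]
turn [ 0.0001  0.0013 -0.0028] shift now-axes [  1.1  -0.9 103.5] shift after-turn axes [  0.9  -0.9 103.5]
30 [0.5813 0.2404] 8.3
35 [0.5745 0.2424] 15.3
```

Call:
drive_tool --increments "1 -0.5 20 0 0 0 0;0 0 25 0 0 0 0;0 0 25 0 0 0 0;0 0 20 0 0 0 0;0 0 10 0 0 0 0;0 0 4 0 0 0 0;0 0 0 0 0 0 0.2;0 0 0 0 0 0 0.5;0 0 0 0 0 0 1;0 0 0 0 0 0 1"

```text
time_s: 11.5
tool_pos: [0.5605, -0.224, 0.0619]
orientation: [0.999, -0.05, 0.001, 0.0]
ft_force: [0.0, 1.0, 4.7]
width: 0.0227
grasp_force: 58.9
```

Call:
drive_tool --increments "0 0 0 0 0 0 1;0 0 0 0 0 0 1"

```text
time_s: 11.7
tool_pos: [0.5605, -0.224, 0.0619]
orientation: [0.999, -0.05, 0.001, 0.0]
ft_force: [-0.1, 1.6, 6.6]
width: 0.0221
grasp_force: 59.1
```

Call:
drive_tool --increments "0 0 -10 0 0 0 1;0 0 -25 0 0 0 1;0 0 -35 0 0 0 1;0 0 -35 0 0 0 1;0 0 -25 0 0 0 1;0 0 0 0 0 0 1"

```text
time_s: 12.3
tool_pos: [0.561, -0.2248, 0.1958]
orientation: [0.999, -0.05, 0.004, 0.001]
ft_force: [0.8, -0.4, -0.5]
width: 0.0229
grasp_force: 58.7
```

```bash
python3 go.py .462 .2515 .19 -0.1
```

```text
t 12.3 pos [ 0.561  -0.2248  0.1958] w 0.0229 gf 58.7 F [ 0.8 -0.4 -0.5] q [-0.05  0.05 -0.01  0.   -1.5   1.52]
turn [ 0.0017 -0.0073 -0.001 ] shift now-axes [-146.5 -463.9    3.9] shift after-turn axes [-146.  -464.1    5.8]
```

Call:
drive_tool --increments "-6 -20 0 0 0 0 1;-12 -38 0 0 0 0 1;-12 -38 0 0 0 0 1;-12 -38 0 0 0 0 1;-12 -38 0 0 0 0 1;-12 -38 0 0 0 0 1;-12 -38 0 0 0 0 1;-12 -38 0 0 0 0 1;-12 -38 0 0 0 0 1;-12 -38 0 0 0 0 1"

```text
time_s: 13.3
tool_pos: [0.4817, 0.1489, 0.1899]
orientation: [0.999, -0.05, -0.0, 0.0]
ft_force: [-0.3, 0.2, -0.1]
width: 0.0232
grasp_force: 58.8
```

Call:
drive_tool --increments "-12 -38 0 0 0 0 1;-12 -38 0 0 0 0 1;-8 -25 0 0 0 0 1;0 0 0 0 0 0 1;0 0 0 0 0 0 1"

```text
time_s: 13.8
tool_pos: [0.4606, 0.2515, 0.1896]
orientation: [0.999, -0.05, -0.0, 0.001]
ft_force: [1.1, 0.2, -0.2]
width: 0.0224
grasp_force: 58.8
```

```bash
python3 go.py .462 .2515 .11 -0.1
```

```text
t 13.8 pos [0.4606 0.2515 0.1896] w 0.0224 gf 58.8 F [ 1.1  0.2 -0.2] q [ 0.88 -0.16 -0.22 -0.   -1.51  0.59]
turn [0.0013 0.0009 0.0003] shift now-axes [ 1.5 -0.3 79.6] shift after-turn axes [ 1.4 -0.2 79.6]
```

Call:
drive_tool --increments "1.4 0 20 0 0 0 1;0 0 30 0 0 0 1;0 0 25 0 0 0 1;0 0 10 0 0 0 1;0 0 7 0 0 0 1;0 0 7 0 0 0 1;0 0 6 0 0 0 1;0 0 0 0 0 0 1"

```text
time_s: 14.6
tool_pos: [0.4623, 0.2511, 0.085]
orientation: [0.999, -0.05, -0.0, 0.0]
ft_force: [-0.5, -0.2, -0.9]
width: 0.0224
grasp_force: 58.8
```

Call:
drive_tool --increments "0 0 5 0 0 0 1;0 0 4 0 0 0 1;0 0 2 0 0 0 1;0 0 1.5 0 0 0 1;0 0 0 0 0 0 1"

```text
time_s: 15.1
tool_pos: [0.4623, 0.2512, 0.0726]
orientation: [0.999, -0.05, -0.0, 0.0]
ft_force: [-0.3, 0.2, -0.3]
width: 0.0226
grasp_force: 58.8
```

Release, rise, and step aside to look.

Call:
drive_tool --increments "0 0 0.5 0 0 0 1;0 0 0 0 0 0 0.3;0 0 0 0 0 0 0;0 0 0 0 0 0 0;0 0 0 0 0 0 0;0 0 -20 0 0 0 0;0 0 -35 0 0 0 0;0 0 -35 0 0 0 0;0 0 -25 0 0 0 0;0 0 0 0 0 0 0"

```text
time_s: 16.1
tool_pos: [0.4639, 0.2521, 0.1921]
orientation: [0.999, -0.05, 0.003, -0.002]
ft_force: [0.4, 0.1, -0.6]
width: 0.0427
grasp_force: 0.0
```

Call:
drive_tool --increments "0 35 0 0 0 0 0;0 40 0 0 0 0 0;0 40 0 0 0 0 0;0 40 0 0 0 0 0;0 40 0 0 0 0 0;0 30 0 0 0 0 0;0 0 0 0 0 0 0"

```text
time_s: 16.8
tool_pos: [0.4392, 0.0248, 0.1872]
orientation: [0.999, -0.052, 0.0, 0.0]
ft_force: [0.1, 0.5, 0.6]
width: 0.043
grasp_force: 0.0
```

```bash
python3 - <<'E'
from h import *
t=save('top','top4.png');s=save('scene','scene4.png');a,b=t['frame'],s['frame']
cr=lambda f,x,y,w,h: cv2.resize(f[y:y+h,x:x+w],(400,400),interpolation=cv2.INTER_CUBIC)
o=np.hstack([cr(a,150,170,60,60),cr(b,275,138,60,60)]);o=np.clip(o.astype(float)*1.6,0,255).astype(np.uint8)
M=R.from_euler('z',-.1).as_matrix()
for c,off in((t,(150,170,0)),(s,(275,138,400))):
  for sg in(-1,1):
    q=proj(c,(cyl(.012,.079,.079)+[sg*.06,0,0])@M.T+[.5215,.2455,.006])
    for u in (q-off[:2])/.15: cv2.circle(o,(int(off[2]+u[0]),int(u[1])),1,(255,0,255),-1)
cv2.imwrite('pics/c4.png',o[:,:,::-1])
E
```

```text
(no output)
```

View pics/c4.png

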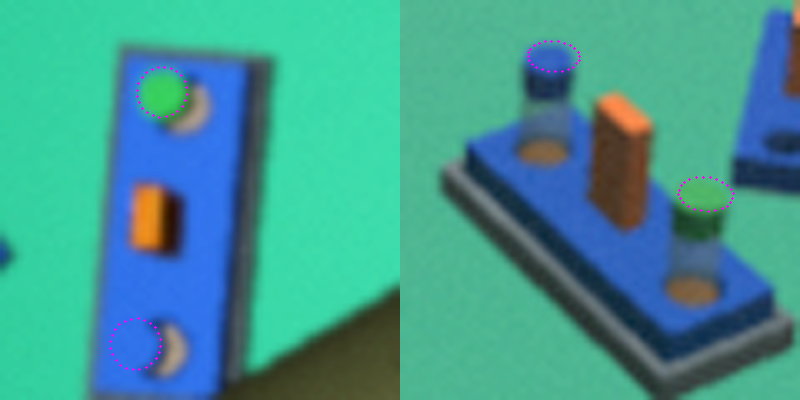

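Both vials are fully down: the overlay rings sit on the green cap (165,93 / 705,195) and the blue cap (135,343 / 553,57). Next I refine the camera pose from the first pictures.

```bash
cat > m2.py <<'E'
from h import *
t=load('top0.png');s=load('scene0.png')
W=[(t,(240,146,48,46),(263,168)),(s,(222,198,60,62),(251,213))]
V=[]
for c,w,l in W:
    f=cv2.GaussianBlur(c['frame'],(0,0),.5).astype(float); f=crop(f,w); mx=f.max(2)
    fg=~crop(soft(c['frame'],'mat'),w)
    lx,ly=l[0]-w[0],l[1]-w[1]
    best=None
    dark=(mx<np.median(mx[fg])*1.0)
    # barrel: bright-vs-dark threshold between black ring and white head, by Otsu in a local window
    r=12; sub=mx[ly-r:ly+r+2,lx-r:lx+r+1]
    print(w,'\n'.join(' '.join('%3d'%v for v in row) for row in sub[:, :]))
E
python3 m2.py
```

```text
(240, 146, 48, 46) 119 117 113 104  95  90  86  79  69  61  56  53  47  43  39  38  38  37  37  36  36  37  39  57  92
 91  85  78  69  61  57  53  47  42  40  39  39  37  37  36  35  36  38  37  37  36  37  38  50  82
 57  51  46  41  39  39  37  38  37  37  37  38  38  39  40  41  44  48  49  44  39  37  38  44  72
 39  39  37  37  36  37  37  39  39  39  39  42  50  59  63  67  72  79  78  61  44  38  38  42  68
 36  37  37  38  40  41  45  52  55  51  46  53  69  84  95 104 108 112 105  78  50  42  42  43  64
 37  40  48  57  61  64  71  80  80  68  53  50  57  71  89 106 116 123 117  89  59  57  60  52  59
 38  47  70  93 102 102  98  89  74  54  40  33  32  40  55  75  94 111 116  96  72  78  84  67  52
 39  51  85 112 122 115  95  69  45  30  21  21  21  24  30  39  59  86 106 102  83  88  95  74  43
 42  52  85 113 121 106  75  43  24  21  22  32  37  36  31  27  33  59  92 102  86  82  92  77  46
 55  57  77 106 114  91  52  25  20  29  43  58  65  64  54  38  27  37  71  93  81  71  87  85  58
 84  72  70  97 107  80  39  19  25  46  65  77  81  80  74  57  36  28  54  84  
[... 3437 characters left out ...]

108 109 114  98  47  29  29  24  25  24  26  23  22  26  27  26  26  27  26  29  64 115 144 144 133
107 116 133 117  63  32  28  26  28  26  28  25  25  27  27  26  26  26  26  36  88 135 141 126 108
119 134 144 134  96  36  26  25  27  27  28  28  26  26  26  27  26  26  33  63 113 137 122 105  93
121 136 143 143 119  59  29  25  26  25  25  26  25  26  25  24  27  40  69 102 122 115 101  96  93
 93 107 127 139 135 105  59  33  29  26  27  25  27  29  32  38  53  88 114 115 108  98  95  93  92
 76  74  90 111 129 131 111  89  74  49  48  48  56  69  90 113 119 123 117 104  96  95  93  93  92
 75  64  66  75  93 111 124 128 124 117 116 116 120 125 135 143 134 115 100  95  93  93  92  91  91
```

```bash
cat > m2.py <<'E'
from h import *
t=load('top0.png');s=load('scene0.png')
W=[(t,(240,146,48,46),(263,168)),(s,(222,198,60,62),(251,213))]
V=[]
for c,w,l in W:
    f=crop(cv2.GaussianBlur(c['frame'],(0,0),.5).astype(float),w); mx=f.max(2)
    fg=~crop(soft(c['frame'],'mat'),w); lx,ly=l[0]-w[0],l[1]-w[1]
    d=(mx<65).astype(np.uint8); d[:, :max(lx-9,0)]=0; d[:,lx+9:]=0; d[ly+13:]=0; d[:max(0,ly-9)]=0
    if c is t: d[ly+8:]=0; d[:ly-7]=0
    n,L,st,_=cv2.connectedComponentsWithStats(d,connectivity=4); i=1+np.argmax(st[1:,4])
    cs,_=cv2.findContours((L==i).astype(np.uint8),cv2.RETR_EXTERNAL,cv2.CHAIN_APPROX_NONE)
    b=np.zeros(d.shape,np.uint8); cv2.fillConvexPoly(b,cv2.convexHull(np.vstack(cs)),1)
    print('\n'.join(''.join('#' if b[y,x] else '+' if fg[y,x] else '.' for x in range(w[2])) for y in range(w[3])))
    V.append((c,w,[fg,b>0]))
def cam(p,yoke=True):
    M=R.from_euler('z',p[2]).as_matrix(); h=np.array([0,0,.05]); K=R.from_euler('y',-p[3]).as_matrix()
    st=lambda H:H@M.T+[p[0],p[1],0]; hd=lambda H:st(H@K.T+h)
    B=[hd(cyl(.023,.02,.034)),hd(cyl(.018,.034,.045))]
    B=[hd(np.vstack([cyl(.023,.02,.034),cyl(.018,.034,.045)]))]
    return [[st(box(-.05,.05,-.05,.05,0,.012)),hd(box(-.025,.025,-.028,.028,-.02,.02))]+B+[st(cyl(.009,-.045,.045)[:,[0,2,1]]+h)],B]
for nm,v in(('both',V),('top',V[:1]),('scene',V[1:])):
    p,f=fit(v,cam,[.63,-.0415,.17,.15],[.01,.01,.1,.15]); print(nm,p.round(4),round(f,1))
    M=R.from_euler('z',p[2]); k=np.array([-np.sin(p[3]),0,np.cos(p[3])]); print('  lens',(M.apply(k*.045)+[p[0],p[1],.05]).round(4),'focus',(M.apply(k*.145)+[p[0],p[1],.05]).round(4))
# nuisance per-view image offsets
def cost(q):
    tot=0
    for (c,w,ms),o in zip(V,(q[4:6],q[6:8])):
        c=dict(c); c['cx']+=o[0]; c['cy']+=o[1]
        tot+=sum(np.sum((cv2.GaussianBlur(render(c,h,w),(0,0),.8)-cv2.GaussianBlur(m.astype(float),(0,0),.8))**2) for h,m in zip(cam(q[:4]),ms))
    return tot+8*np.sum(q[4:]**2)
x0=np.array([.63,-.0415,.17,.1,0,0,0,0]); sx=np.vstack([x0,x0+np.diag([.008,.008,.05,.1,.5,.5,.5,.5])])
r=minimize(cost,x0,method='Nelder-Mead',options=dict(initial_simplex=sx,maxiter=1500,xatol=1e-5,fatol=1e-3)); print(r.x.round(4),r.fun)
E
python3 m2.py
```

```text
................................................
................................................
................................................
................................................
................................................
................................................
................................................
................................................
................................................
............................++++++..............
.......................+++++++++++..............
..................++++++++++++++++..............
............+++++++++++++++++++++++.............
........+++++++++++++++++++++++++++.............
.......++++++++++++++++++++++++++++.............
.......++++++++++++++####++++++++++.............
.......+++++++++++++#######+++++++++............
.......++++++++++++#########++++++++............
........++++++++++###########+++++++............
........+++++++++#############+++++++...........
........+++++++++#############+++++++...........
........++++++++##############+++++++...........
.........+++++++######
[... 4648 characters left out ...]
.............++++..........................
............................................................
............................................................
............................................................
............................................................
both [ 0.6305 -0.0421  0.1737  0.1605] 313.4
  lens [ 0.6234 -0.0433  0.0944] focus [ 0.6077 -0.0461  0.1931]
top [ 0.6328 -0.0408  0.1682  0.1834] 60.8
  lens [ 0.6247 -0.0422  0.0942] focus [ 0.6067 -0.0452  0.1926]
scene [ 0.6281 -0.0433  0.1976  0.086 ] 229.5
  lens [ 0.6243 -0.0441  0.0948] focus [ 0.6158 -0.0458  0.1945]
[ 0.6303 -0.0415  0.2012  0.1724 -0.0902 -0.4295 -0.361   0.0444] 302.2994768215971
```

```bash
sed -i "s/fg=~crop(soft(c\['frame'\],'mat'),w)/fg=~(crop(soft(c['frame'],'mat'),w)\&(mx>85)); fg=cv2.morphologyEx(fg.astype(np.uint8),cv2.MORPH_CLOSE,np.ones((3,3)))>0/; s/^    print('.n'.*$//" m2.py
cat >> m2.py <<'E'
# tilt/yaw scan with nuisance
for tl in(.08,.12,.16,.2,.24):
    f=lambda q:cost(np.r_[q[:3],tl,q[3:]]); x1=np.delete(r.x,3); q=minimize(f,x1,method='Nelder-Mead',options=dict(initial_simplex=np.vstack([x1,x1+np.diag([.004,.004,.03,.3,.3,.3,.3])]),maxiter=500)); print(tl,round(q.fun,1),q.x.round(4))
E
python3 m2.py
```

```text
both [ 0.6315 -0.0428  0.1725  0.2213] 57.8
  lens [ 0.6218 -0.0445  0.0939] focus [ 0.6002 -0.0482  0.1915]
top [ 0.6331 -0.0406  0.1767  0.1875] 5.6
  lens [ 0.6249 -0.0421  0.0942] focus [ 0.6065 -0.0454  0.1925]
scene [ 0.6305 -0.044   0.1806  0.2018] 25.3
  lens [ 0.6217 -0.0456  0.0941] focus [ 0.602  -0.0492  0.1921]
[ 0.632  -0.0422  0.1821  0.2355 -0.2954 -0.2585 -0.5458  0.0786] 39.05907619757316
0.08 57.1 [ 0.6305 -0.0424  0.1866 -0.3112 -0.2237 -0.5711  0.1472]
0.12 46.3 [ 0.6301 -0.0424  0.1758 -0.3651 -0.5327 -0.4571  0.1639]
0.16 40.6 [ 0.6311 -0.0424  0.179  -0.3067 -0.3987 -0.5864  0.0945]
0.2 37.6 [ 0.6313 -0.0424  0.1795 -0.383  -0.4413 -0.5095  0.0967]
0.24 38.7 [ 0.6319 -0.0422  0.1829 -0.3616 -0.338  -0.5982  0.0205]
```

```bash
python3 go.py .5215 .2455 .19 -0.1
```

```text
t 16.9 pos [0.4396 0.0269 0.1869] w 0.0426 gf 0.0 F [ 0.2 -0.3 -0.9] q [ 0.52 -0.4  -0.42 -0.   -1.55  0.94]
turn [-0.0001  0.0002 -0.0024] shift now-axes [  59.2 -225.8   -3.1] shift after-turn axes [  59.7 -225.7   -3.1]
```

Call:
drive_tool --increments "9 -20 0 0 0 0 0;9.5 -38 0 0 0 0 0;9.5 -38 0 0 0 0 0;9.5 -38 0 0 0 0 0;9.5 -38 0 0 0 0 0;9.5 -38 0 0 0 0 0;3.5 -17 0 0 0 0 0;0 0 0 0 0 0 0;0 0 0 0 0 0 0"

```text
time_s: 17.8
tool_pos: [0.5218, 0.248, 0.1863]
orientation: [0.999, -0.05, -0.001, 0.001]
ft_force: [-0.3, -0.5, 0.4]
width: 0.0424
grasp_force: 0.0
```

```bash
python3 go.py .5215 .2455 .085 -0.1
```

```text
t 17.8 pos [0.5218 0.248  0.1863] w 0.0424 gf 0.0 F [-0.3 -0.5  0.4] q [ 0.79 -0.01 -0.09 -0.   -1.5   0.68]
turn [0.0013 0.0012 0.0008] shift now-axes [1.000e-01 2.400e+00 1.013e+02] shift after-turn axes [ -0.    2.6 101.3]
```

Call:
drive_tool --increments "0 2.5 20 0 0 0 0;0 0 30 0 0 0 0;0 0 25 0 0 0 0;0 0 17 0 0 0 0;0 0 9 0 0 0 0;0 0 0 0 0 0 0.2;0 0 0 0 0 0 0.4;0 0 0 0 0 0 0.6;0 0 0 0 0 0 1;0 0 0 0 0 0 1"

```text
time_s: 18.8
tool_pos: [0.5226, 0.245, 0.0879]
orientation: [0.999, -0.05, 0.001, -0.001]
ft_force: [-1.5, 0.6, 5.7]
width: 0.013
grasp_force: 59.8
```

Call:
drive_tool --increments "0 0 0 0 0 0 1;0 0 0 0 0 0 1;0 0 0 0 0 0 1"

```text
time_s: 19.1
tool_pos: [0.5226, 0.245, 0.0879]
orientation: [0.999, -0.05, 0.001, -0.0]
ft_force: [-2.4, -0.3, 4.4]
width: 0.0129
grasp_force: 59.8
```

Call:
drive_tool --increments "0 0 -4 0 0 0 1;0 0 -8 0 0 0 1;0 0 -15 0 0 0 1;0 0 -20 0 0 0 1;0 0 -25 0 0 0 1;0 0 -30 0 0 0 1;0 0 -30 0 0 0 1;0 0 -30 0 0 0 1;0 0 -20 0 0 0 1;0 0 0 0 0 0 1"

```text
time_s: 20.1
tool_pos: [0.5229, 0.245, 0.273]
orientation: [0.999, -0.05, 0.003, -0.002]
ft_force: [-0.1, 0.6, -3.6]
width: 0.013
grasp_force: 58.6
```

```bash
cat > gl.py <<'E'
# target: focus from hinge, yaw, tilt; carrier origin offset in tool frame
import sys
from h import *
hx,hy,yaw,tl,extra,L,ox,oy=[float(v) for v in sys.argv[1:9]]
B=R.from_euler('z',yaw)*R.from_euler('y',-tl); Z=B*R.from_euler('z',-np.pi/2)*R.from_euler('x',np.pi)
focus=np.array([hx,hy,.05])+B.apply([0,0,.145+extra]); tgt=focus-Z.apply([ox,oy,L])
o=env.get_obs(); M=R.from_quat(o['orientation'])
print('t',round(o['time_s'],2),'pos',o['tool_pos'].round(4),'w',round(o['width'],4),'F',o['ft_force'].round(1),'q',o['joint_positions'].round(2))
print('tgt',tgt.round(4),'turn',(M.inv()*Z).as_rotvec().round(4),'shift now',(M.inv().apply(tgt-o['tool_pos'])*1e3).round(1),'after',(Z.inv().apply(tgt-o['tool_pos'])*1e3).round(1))
E
python3 gl.py .6318 -.0423 .18 .20 .08 .082 0 0
```

```text
t 20.1 pos [0.5229 0.245  0.273 ] w 0.013 F [-0.1  0.6 -3.6] q [ 0.79 -0.02  0.06  0.   -1.64  0.68]
tgt [ 0.5718 -0.0532  0.3509] turn [0.1645 0.1271 1.2853] shift now [ 79.1 291.4 -78.7] after [302.1 -10.3 -77.4]
```

Call:
drive_tool --increments "4 15 -6 0 0 0 1;8 29 -8 0 0 0 1;8 29 -8 0 0 0 1;8 29 -8 0 0 0 1;8 29 -8 0 0 0 1;8 29 -8 0 0 0 1;8 29 -8 0 0 0 1;8 29 -8 0 0 0 1;8 29 -8 0 0 0 1;8 29 -5 0 0 0 1"

```text
time_s: 21.1
tool_pos: [0.5695, -0.0393, 0.3427]
orientation: [0.999, -0.05, -0.001, 0.0]
ft_force: [0.9, 1.5, -3.8]
width: 0.0132
grasp_force: 58.8
```

Call:
drive_tool --increments "3 14 -3 0 0 0 1;0 0 0 0.005 0.004 0.04 1;0 0 0 0.01 0.008 0.08 1;0 0 0 0.01 0.008 0.08 1;0 0 0 0.01 0.008 0.08 1;0 0 0 0.01 0.008 0.08 1;0 0 0 0.01 0.008 0.08 1;0 0 0 0.01 0.008 0.08 1;0 0 0 0.01 0.008 0.08 1;0 0 0 0.01 0.008 0.08 1"

```text
time_s: 22.1
tool_pos: [0.5709, -0.0518, 0.345]
orientation: [0.923, -0.382, 0.034, -0.04]
ft_force: [0.1, -0.2, -3.4]
width: 0.0133
grasp_force: 58.9
```

Call:
drive_tool --increments "0 0 0 0.01 0.008 0.08 1;0 0 0 0.01 0.008 0.08 1;0 0 0 0.01 0.008 0.08 1;0 0 0 0.01 0.008 0.08 1;0 0 0 0.01 0.008 0.08 1;0 0 0 0.01 0.008 0.08 1;0 0 0 0.01 0.008 0.08 1;0 0 0 0.005 0.004 0.04 1;0 0 0 0 0 0 1;0 0 0 0 0 0 1"

```text
time_s: 23.1
tool_pos: [0.5711, -0.0518, 0.3454]
orientation: [0.767, -0.635, 0.063, -0.071]
ft_force: [0.4, 0.8, -3.5]
width: 0.0132
grasp_force: 58.9
```

```bash
python3 gl.py .6318 -.0423 .18 .20 .08 .082 0 0; python3 gl.py .6318 -.0423 .18 .20 .0 .082 0 0
```

```text
t 23.1 pos [ 0.5711 -0.0518  0.3454] w 0.0132 F [ 0.4  0.8 -3.5] q [ 0.27 -0.16  0.04  0.02 -1.59 -0.08]
tgt [ 0.5718 -0.0532  0.3509] turn [ 0.0107 -0.0048  0.0077] shift now [ 1.6 -1.4 -5.2] after [ 1.6 -1.5 -5.2]
t 23.1 pos [ 0.5711 -0.0518  0.3454] w 0.0132 F [ 0.4  0.8 -3.5] q [ 0.27 -0.16  0.04  0.02 -1.59 -0.08]
tgt [ 0.5874 -0.0504  0.2725] turn [ 0.0107 -0.0048  0.0077] shift now [ 1.2 -2.3 74.7] after [ 1.6 -1.5 74.8]
```

Call:
drive_tool --increments "0 0 8 0.01 -0.005 0.008 1;1.6 -1.5 15 0 0 0 1;0 0 18 0 0 0 1;0 0 18 0 0 0 1;0 0 12 0 0 0 1;0 0 3 0 0 0 1;0 0 0 0 0 0 1;0 0 0 0 0 0 1;0 0 0 0 0 0 1"

```text
time_s: 24.0
tool_pos: [0.5879, -0.0505, 0.2753]
orientation: [0.763, -0.638, 0.065, -0.078]
ft_force: [1.2, -0.7, -3.6]
width: 0.0129
grasp_force: 59.0
```

```bash
python3 gl.py .6318 -.0423 .18 .20 .0 .082 0 0; python3 - <<'E'
from h import *
t=save('top','top5.png');s=save('scene','scene5.png');a,b=t['frame'],s['frame']
cr=lambda f,x,y,w,h: cv2.resize(f[y:y+h,x:x+w],(400,400),interpolation=cv2.INTER_CUBIC)
w1,w2=(220,130,90,90),(205,155,100,100)
o=np.hstack([cr(a,*w1),cr(b,*w2)]);o=np.clip(o.astype(float)*1.6,0,255).astype(np.uint8)
q=env.get_obs();Z=R.from_quat(q['orientation'])
for c,w,ox in((t,w1,0),(s,w2,400)):
    C=R.from_euler('x',np.pi); pts=lambda H:Z.apply(C.apply(H)+[0,0,.082])+q['tool_pos']
    for H in(box(-.0825,.0825,-.03,.03,0,.028),*(cyl(.012,.079,.079)+[g,0,0] for g in(-.06,.06))):
        for u in (proj(c,pts(H))-w[:2])*400/w[2]: cv2.circle(o,(int(ox+u[0]),int(u[1])),2,(255,0,255),-1)
cv2.imwrite('pics/c5.png',o[:,:,::-1])
E
```

```text
t 24.0 pos [ 0.5879 -0.0505  0.2753] w 0.0129 F [ 1.2 -0.7 -3.6] q [ 0.26 -0.15 -0.08  0.02 -1.44 -0.09]
tgt [ 0.5874 -0.0504  0.2725] turn [-0.0029 -0.0004 -0.0015] shift now [-0.3  1.   2.7] after [-0.3  1.   2.7]
```

View pics/c5.png

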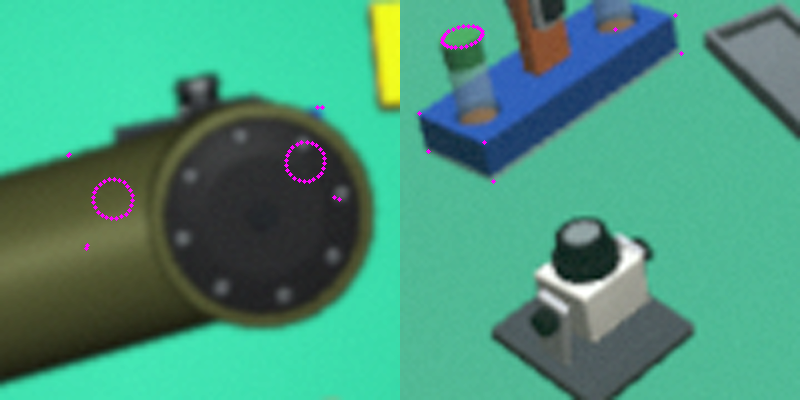

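The scene view shows the carrier held above the camera with both vials in it. The predicted corners are within about 1 px of the real ones (e.g. 485,142 and 420,113). Now I'll quantify the offset in hand.

```bash
cat > m3.py <<'E'
from h import *
s=load('scene5.png'); q=env.get_obs();Z=R.from_quat(q['orientation']);C=R.from_euler('x',np.pi)
w=(195,140,100,70); f=s['frame']; b=crop(soft(f,'blue'),w).astype(np.uint8)
n,L,st,_=cv2.connectedComponentsWithStats(b); b=(L==1+np.argmax(st[1:,4])).astype(np.uint8)
cs,_=cv2.findContours(b,cv2.RETR_EXTERNAL,cv2.CHAIN_APPROX_NONE); h=np.zeros_like(b); cv2.fillConvexPoly(h,cv2.convexHull(np.vstack(cs)),1); print(b.sum(),h.sum())
print('\n'.join(''.join('#' if b[y,x] else '+' if h[y,x] else '.' for x in range(w[2])) for y in range(0,w[3],2)))
s['cx']-=.5; s['cy']+=.08
def model(p): # dx, dz(tool), pitch about tool y at grasp, roll about x
    return [[Z.apply((R.from_euler('y',p[2])).apply(C.apply(box(-.0825,.0825,-.03,.03,0,.028))+[p[0],p[3] if len(p)>3 else 0,.079+p[1]])+[0,0,.003])+q['tool_pos']]]
V=[(s,w,[h])]
print(fit(V,model,[0,0,0],[.003,.003,.03])); print(fit(V,model,[0,0,0,0],[.003,.003,.03,.003]))
E
python3 m3.py
```

```text
1027 1330
....................................................................................................
....................................................................................................
....................................................................................................
....................................................................................................
....................................................................................................
....................................................................................................
....................................................................................................
....................................................................................................
.........................................................###+++++++###+.............................
.....................................................+######++++++++########........................
..................................................+#########+++++++++#########..
[... 1917 characters left out ...]
......................
....................................................................................................
....................................................................................................
....................................................................................................
....................................................................................................
....................................................................................................
(array([-0.00195202, -0.00363467,  0.03091168]), np.float64(50.61105307382161))
(array([-0.00594335, -0.0006525 ,  0.02507699,  0.0045372 ]), np.float64(44.30069190062168))
```

```bash
cat > m4.py <<'E'
from h import *
from scipy.ndimage import map_coordinates
import sys
fn=sys.argv[1]; s=load(fn); q=env.get_obs();Z=R.from_quat(q['orientation']);C=R.from_euler('x',np.pi)
f=s['frame'].astype(float); D=f[...,2]-f[...,1]
P=lambda H:proj(s,Z.apply(C.apply(H)+[0,0,.081])+q['tool_pos'])
c0=P([[0,0,0]])[0]
import itertools
for nm,A,B in(('long y-',[-.0825,-.03,0],[.0825,-.03,0]),('long y+',[-.0825,.03,0],[.0825,.03,0]),('short x-',[-.0825,-.03,0],[-.0825,.03,0]),('short x+',[.0825,-.03,0],[.0825,.03,0])):
    A,B=np.array(A),np.array(B); r=[]
    for k in np.linspace(.12,.88,25):
        p=P([A+(B-A)*k])[0]; d=P([A+(B-A)*(k+.01)])[0]-p; n=np.array([-d[1],d[0]])/np.hypot(*d)
        if n@(p-c0)<0:n=-n
        u=np.arange(-5,5.01,.1); v=map_coordinates(D,[p[1]+u*n[1],p[0]+u*n[0]],order=1)
        hi,lo=v[:25].max(),v[-15:].mean(); 
        z=np.where((v[:-1]>=0)&(v[1:]<0))[0]
        if len(z): r.append((k,u[z[-1]],hi,lo))
    r=np.array(r)
    if len(r)<10: print(nm,'hidden');continue
    L=np.hypot(*(P([B])[0]-P([A])[0])); c=np.polyfit((r[:,0]-.5)*L,r[:,1],1); print(nm,len(r),'len',L.round(1),'slope',c[0].round(4),'off',c[1].round(2),'rms',np.std(r[:,1]-np.polyval(c,(r[:,0]-.5)*L)).round(2))
for nm,rv in(('roll x',[.02,0,0]),('pitch y',[0,.02,0]),('yaw z',[0,0,.02])):
    for e,(A,B) in(('long y-',([-.0825,-.03,0],[.0825,-.03,0])),('long y+',([-.0825,.03,0],[.0825,.03,0])),('short x-',([-.0825,-.03,0],[-.0825,.03,0])),('short x+',([.0825,-.03,0],[.0825,.03,0]))):
        d0=np.subtract(*P([B,A])); G=R.from_rotvec(rv); d1=np.subtract(*[proj(s,Z.apply(G.apply(C.apply(x)+[0,0,.081]))+q['tool_pos'])[0] for x in(B,A)])
        print(nm,e,'dangle',round(np.arctan2(d0[0]*d1[1]-d0[1]*d1[0],d0@d1),4),end='; ')
    print()
for nm,d in(('x',[.001,0,0]),('y',[0,.001,0]),('z',[0,0,.001])): print(nm,(proj(s,Z.apply(np.array([0,0,.081])+d)+q['tool_pos'])[0]-c0).round(3))
E
python3 m4.py scene5.png
```

```text
long y- 11 len 55.7 slope -0.0943 off 0.88 rms 0.74
long y+ 25 len 56.9 slope 0.0027 off -1.5 rms 0.08
short x- hidden
short x+ 25 len 18.0 slope -0.005 off -0.69 rms 0.09
roll x long y- dangle -0.0008; roll x long y+ dangle -0.0003; roll x short x- dangle -0.0199; roll x short x+ dangle -0.0185; 
pitch y long y- dangle 0.0188; pitch y long y+ dangle 0.0185; pitch y short x- dangle 0.0017; pitch y short x+ dangle 0.0001; 
yaw z long y- dangle 0.0139; yaw z long y+ dangle 0.0148; yaw z short x- dangle 0.0175; yaw z short x+ dangle 0.0213; 
x [-0.284  0.189]
y [-0.275 -0.113]
z [0.068 0.335]
```

Edge slopes show the carrier's attitude in the hand is true to under 0.5°, with an offset of about -2 mm along tool x. Last trim now.

```bash
python3 gl.py .6318 -.0423 .18 .20 .0 .0805 -.0018 0
```

```text
t 24.1 pos [ 0.5878 -0.0505  0.2749] w 0.0128 F [-0.2  0.7 -4.1] q [ 0.26 -0.15 -0.08  0.02 -1.44 -0.09]
tgt [ 0.588  -0.0521  0.271 ] turn [-0.0023 -0.0002 -0.0016] shift now [1.6 0.8 3.8] after [1.6 0.8 3.8]
```

Call:
drive_tool --increments "0.8 0.4 2 -0.001 0 -0.001 1;0.8 0.4 1.8 -0.001 0 -0.001 1;0 0 0 0 0 0 1;0 0 0 0 0 0 1;0 0 0 0 0 0 1;0 0 0 0 0 0 1;0 0 0 0 0 0 1"

```text
time_s: 24.8
tool_pos: [0.5879, -0.0521, 0.2703]
orientation: [0.764, -0.637, 0.064, -0.076]
ft_force: [-0.2, -0.2, -3.4]
width: 0.0131
grasp_force: 59.0
```

```bash
python3 gl.py .6318 -.0423 .18 .20 .0 .0805 -.0018 0;  python3 - <<'E'
from h import *
s=save('scene','scene6.png');w2=(195,150,110,110)
b=cv2.resize(s['frame'][150:260,195:305],(600,600),interpolation=cv2.INTER_CUBIC)
o=np.clip(b.astype(float)*1.6,0,255).astype(np.uint8)
# lens axis drawn from the fitted camera
s['cx']-=.6; B=R.from_euler('z',.18)*R.from_euler('y',-.2)
for d in np.linspace(.045,.145,21):
    u=(proj(s,B.apply([0,0,d])+[.6318,-.0423,.05])[0]-w2[:2])*600/110; cv2.circle(o,(int(u[0]),int(u[1])),2,(255,0,255),-1)
for H in box(-.03,.03,-.0825,.0825,.145,.145):
    u=(proj(s,B.apply(H)+[.6318,-.0423,.05])[0]-w2[:2])*600/110; cv2.circle(o,(int(u[0]),int(u[1])),3,(255,255,0),-1)
cv2.imwrite('pics/c6.png',o[:,:,::-1])
E
python3 m4.py scene6.png | head -4
```

```text
t 24.8 pos [ 0.5879 -0.0521  0.2703] w 0.0131 F [-0.2 -0.2 -3.4] q [ 0.26 -0.15 -0.08  0.02 -1.44 -0.08]
tgt [ 0.588  -0.0521  0.271 ] turn [ 0.0008 -0.0002  0.0004] shift now [ 0.  -0.3 -0.7] after [ 0.  -0.3 -0.7]
long y- 11 len 55.6 slope -0.0941 off 0.68 rms 0.7
long y+ 25 len 56.8 slope 0.0041 off -1.41 rms 0.08
short x- hidden
short x+ 25 len 18.0 slope -0.0082 off -0.61 rms 0.06
```

View pics/c6.png

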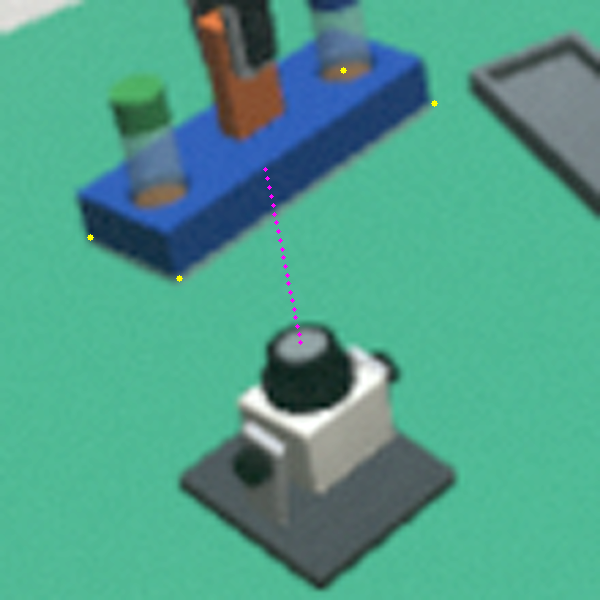

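The picture shows the carrier above the lens, with the lens axis meeting the middle of its underside. The predicted 100 mm corners (179,278) and (434,103) fall on the real lower corners, and a pale underside strip explains the earlier edge offset. I'll back off 1 mm, settle and hand in.

Call:
drive_tool --increments "0 0 -1 0 0 0 1;0 0 0 0 0 0 1;0 0 0 0 0 0 1;0 0 0 0 0 0 1;0 0 0 0 0 0 1;0 0 0 0 0 0 1"

```text
time_s: 25.45
tool_pos: [0.5877, -0.0521, 0.2712]
orientation: [0.764, -0.637, 0.064, -0.076]
ft_force: [0.1, 0.1, -3.3]
width: 0.0133
grasp_force: 59.0
```

```bash
python3 gl.py .6318 -.0423 .18 .20 .0 .0812 -.0018 0; python3 -c "
from station import env
print(env.hand_in())"
```

```text
t 25.45 pos [ 0.5877 -0.0521  0.2712] w 0.0133 F [ 0.1  0.1 -3.3] q [ 0.26 -0.15 -0.08  0.02 -1.44 -0.08]
tgt [ 0.5879 -0.0521  0.2717] turn [ 0.001  -0.0002  0.0004] shift now [ 0.  -0.3 -0.5] after [ 0.  -0.3 -0.5]
the job is handed in; nothing more can be done
None
```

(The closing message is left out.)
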